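Open the spring lid of the bench power box and switch it on

TASK

Switch on the yellow-marked power box on the repair bench without grasping anything: with the fingertips press down on the yellow dot until the catch gives, then back off and let the lid spring ajar by itself. Next push the lid with the outside of the fingers until it leans back wide open, past upright, and stays there, and then press down the raised end of the green rocker switch inside so that it tips fully over. Leave the blue-marked box shut and the solder spool, disk drive and tool pot where they stand.

Things in the scene. Friction and masses are not known exactly. Their poses are not given: they have to be found in the camera images.
- yellow_box: The power box to work on, fixed to the bench: grey tray 120 (x) by 140 (y) by 60 mm high, walls 5 mm, black deck inside 30 mm above the bench, aluminium lid 5 mm thick on top (top face at 65 mm when shut). Origin: centre of the underside; z up. The lid's hinge runs along its +y edge (parallel to its x axis), the free edge with the catch is at -y.
- yellow_lid (a joint): Lid angle, rad: 0 shut, -0.055 pressed in (hard stop). The catch lets go when pressed below about -0.035 (4 to 5 mm at the dot, 4 to 5 N; pressing on to the stop does no harm). Once the finger backs off, a spring lifts the lid in about a second to roughly 1.25, ajar. From there it yields to about 1 N at the edge and stays where it is left; 1.57 is upright, 1.92 the stop, leaning back.
- yellow_mark (a point): Centre of the yellow dot, 32 mm across, on the lid's top face, 20 mm from its free edge and 120 mm from the hinge; it moves with the lid. A yellow stripe also crosses the lid.
- yellow_hinge (a point): Middle of the lid's hinge line, fixed on the box, 60 mm above the bench. The lid reaches 146 mm from it to its free edge, which carries a slick black bead 12 mm thick. Ajar, that edge is about 199 mm above the bench (206 upright): fingertips reaching 10 to 15 mm below it push the lid well; much deeper, the gripper may catch on the edge.
- yellow_rocker (a joint): Green rocker switch inside the yellow box, rad: 0 off (end nearer the lid's free edge raised), 0.44 on (that end fully down, stop); it stays where it is left and takes about 3 N at the press point.
- yellow_press (a point): Press point on top of the raised end of that rocker, marked by a white bar, moves with it. The rocker is 30 (box x) by 64 mm (box y) and 10 mm thick, pivoting about the box's x axis 42 mm above the bench at the box's centre; the point is 24 mm from the pivot towards the free edge, 52 mm above the bench when off and about 42 mm when on.
- blue_box: An identical box with blue dot and stripe, same origin and axes, to be left shut.
- blue_lid (a joint): Lid angle of the blue box, rad: 0 shut; its catch works the same way.
- spool: Loose solder spool standing on end, 60 mm across, 50 mm high; origin at the centre of its underside.
- drive: Loose opened disk drive lying flat, 101 (x) by 147 (y) by 22 mm; origin at the centre of its underside.
- pot: Loose steel tool pot, 70 mm across, 90 mm high, tools rising to 145 mm; origin at the centre of its underside.

How it is judged (in metres and radians):
On the way, in this order (a step that is already met when the one before it is completed fails the run):
1. the yellow-marked lid is pressed in by the fingers until the catch lets go (value of joint yellow_lid below -0.024 rad and contact force between the fingers and yellow_box above 1 N).
2. the lid has sprung ajar by itself, with nothing of the robot touching the box (value of joint yellow_lid between 0.6 and 1.5 rad and contact force between each of the arm, the fingers and yellow_box below 0.1 N), for 0.2 s.
3. the lid is pushed back wide open, past upright (value of joint yellow_lid above 1.65 rad), for 0.1 s.
4. the rocker switch is tipped fully over (value of joint yellow_rocker above 0.37 rad), for 0.1 s.
At the end, for the whole second after the job is handed in: The yellow-marked lid stays open past upright (over 1.62 rad), its rocker switch is tipped fully over (over 0.37 of 0.44 rad), the blue-marked lid is shut, and spool, drive and pot are within 20 mm of where they stood (value of joint yellow_lid above 1.62 rad and value of joint yellow_rocker above 0.37 rad and value of joint blue_lid below 0.05 rad and distance of each of spool, drive, pot from where it was at the start of the episode below 0.02 m); the robot touches nothing.
It fails at once if the catch of the blue-marked box is released (value of joint blue_lid above 0.1 rad).
It fails at once if the spool is lifted, carried or knocked away (distance of spool from where it was at the start of the episode above 0.02 m).
It fails at once if the drive is lifted, carried or knocked away (distance of drive from where it was at the start of the episode above 0.02 m).
It fails at once if the tool pot is lifted, carried or knocked away (distance of pot from where it was at the start of the episode above 0.02 m).
It also fails if it takes over 54 s, if anything falls off the work surface, if the arm or the gripper's body presses on something with over 40 N, if the wrist force passes 120 N, or if a joint passes its speed limit or range.

ROBOT

A 7-joint arm with a two-finger parallel gripper is mounted at the origin on the work surface. World frame = base frame: x ahead of the robot, y to its left, z up, the work surface at z = 0. Lengths are in mm, angles in rad, forces in N, time in s.
With the tool pointing down it reaches from about 400 to 925 mm from the base axis. Payload 5.6 kg.
Tool frame: the origin (TCP) lies between the finger pads; the fingertips stand 17 mm ahead of it and the grasp point (between the pads) lies 2 mm behind it; y points along the fingers, z is the direction in which the jaws open and shut, and the axes are right-handed (so a half turn about y gives the same grasp; the last joint's range is limited). The gripper opens to 85 mm and grips with 20 to 120 N. Pads are 22 mm wide; open, the fingers measure 114 mm over their backs; the gripper's body (76 mm by 85 mm) begins 54 mm behind the grasp point. The pads swing forward as they close: fully open they stand 13 mm farther back than shut.
Start: joints at [1.211, 0.468, -0.012, 1.603, 0.006, 1.071, -0.056], TCP at [202.452, -617.674, 248.29] pointing down, gripper open.
Joint ranges: [-2.53, 2.53], [-0.31, 2.02], [-1.57, 1.55], [0.28, 2.44], [-1.29, 4.43], [0.15, 1.84], [-2.92, 2.92]. Speed limits (rad/s): [2.57, 2.57, 3.14, 3.14, 3.14, 3.14, 3.14].

INTERFACE

Orientations are given as a unit quaternion [x, y, z, w].
In Python, from bench import sensors, vision, workorder, finder gives the robot as it stands.
- The arm moves only by the shell command python3 -m inch 'ROWS' [FORCE]. ROWS is JSON, a list of rows, each an object with "linear": the shift along the tool's x, y, z normalised to -1 to 1, where 1 is 0.4 m, a list of three; "dr": the turn, a rotation vector about the tool's x, y, z normalised to -1 to 1, where 1 is 30 degrees, a list of three; "fingers": the closure, from -1 (fully open) to 1 (shut), so that 0 is half open. A call has 1 to 20 rows; each row is the pose to reach, as a shift and turn from the pose commanded when the call began, along the tool's axes at that moment; what a row does not reach only later rows make up. A row lasts 1/12 s, in which the tool goes at most 41.7 mm and 7.16 degrees, less where a joint would pass 70% of its speed; a pose out of reach is approached as far as the arm can. A call with a number of a shift or a turn outside -1 to 1 is refused whole. A call with a gripper value outside its range is refused whole. The fingers move at their own pace and stop on an object; FORCE is the grip in N (left out, the last holds). Time passes only in rows, so rows that repeat a pose let the fingers close. It gives the time, the measured TCP pose, the force and the opening at its end, in the units of the state.
- sensors.get_obs(): the state, without advancing time (a new reading comes with each control period).
- vision.capture(name): name is "side" or "top" or "wrist"; returns (picture, depth): 400x640x3 uint8, red, green, blue; 400x640 float32, mm along the optical axis (not along the pixel's ray), 0 where there is no reading.
- vision.get_calibration(name): a dict with "camera_matrix" (3x3 intrinsics, pixels), "k1" (the pictures are not rectified: a ray, as slopes to the right and down, at radius r is drawn at 1 + k1 r^2 times it, then the intrinsics apply), "view" (4x4, takes a point from world to camera coordinates). Camera axes: x right, y down, z forward; pixel columns grow to the right and rows downward; lengths in mm; the calibration is good to about 2 mm. A picture is of the moment at which its call begins: read the wrist's pose just before it. get_calibration takes no time and is no camera call; for the wrist camera it gives the pose at the moment of the call.
- workorder.job_done(): hands the job in, once; it reports no verdict.
Trained networks look in the newest picture that a camera, given by its name, has taken for a name from the list of things; names that differ only in an ending like _2 or _b are one class to them, and where a whole thing is asked for, a point or a joint stands for the part that bears it (a point fixed in the world has none). Each returns a list of dicts, best first, with "p" (0 to 1); they miss things now and then, are a little off and sometimes report something else, mostly with a low value. They report only what shows in the picture. A call takes as long as a camera call.
- finder.spot_in(camera, name): "centre" ([x, y, z] in mm, in world coordinates, good to about 4 mm: the middle of the surface that is visible of it).
The state is a dict: "t": time; "q": joint angles; "joint_velocities": joint speeds; "joint_torque": joint torques, N m; "tcp_pos": TCP position; "tcp_rot": TCP orientation; "force": force on the tool from outside, world axes, zero at the start; "torque": the same for the moment, N m; "opening": opening from 0.0 (shut) to 1.0 (fully open).
Only numpy, scipy, OpenCV 4.12 (cv2) and the standard library are available. Lean on these libraries where they do the work, as an engineer would, in place of code of your own. Each camera call takes 0.05 s, during which the arm holds its last target. There are 200 camera calls.

## Working session

There is one attempt and no reset: what is moved stays moved. The work goes in short steps, Python scripts to look and compute and a shell command to move; the robot and the scene stay as the last step left them, time stands still between calls to the robot, and variables do not carry over. Pictures are saved under pics/ and viewed, about 8 in all and at most 12, crops included, and the job is handed in when it is done.

```bash
mkdir -p pics; ls; python3 - <<'E'
from bench import sensors, vision, finder
import cv2,numpy as np
o=sensors.get_obs();print({k:np.round(v,3).tolist() for k,v in o.items()})
for c in("top","side"):
    im,d=vision.capture(c);cv2.imwrite(f"pics/{c}0.png",im[:,:,::-1])
    for n in("yellow_mark","blue_box","yellow_box","spool","drive","pot"):
        if c=="top" or n=="yellow_mark":
            print(c,n,[(np.round(r["centre"]).tolist(),round(r["p"],2)) for r in finder.spot_in(c,n)[:3]])
E
```

```text
pics
{'t': 0.0, 'q': [1.211, 0.468, -0.012, 1.604, 0.006, 1.071, -0.056], 'joint_velocities': [-0.0, 0.0, -0.0, 0.001, 0.001, -0.002, 0.0], 'joint_torque': [0.0, -53.239, 0.022, -25.131, 0.011, 0.008, -0.0], 'tcp_pos': [202.236, -617.168, 247.306], 'tcp_rot': [-0.112, 0.699, -0.698, 0.111], 'force': [-0.982, -0.032, 0.249], 'torque': [0.02, 0.01, 0.006], 'opening': 0.999}
top yellow_mark [([501.0, -158.0, 66.0], 0.62)]
top blue_box [([575.0, 168.0, 61.0], 0.6)]
top yellow_box [([495.0, -153.0, 67.0], 0.79), ([499.0, -162.0, 66.0], 0.49), ([440.0, -400.0, 24.0], 0.44)]
top spool [([573.0, 443.0, 43.0], 0.87)]
top drive [([438.0, -400.0, 26.0], 0.97)]
top pot [([769.0, -8.0, 43.0], 0.65), ([572.0, 442.0, 45.0], 0.28)]
side yellow_mark [([497.0, -156.0, 63.0], 0.56)]
```

View pics/top0.png

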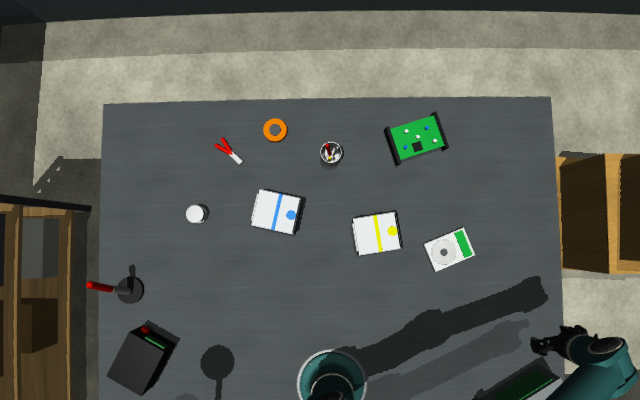

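View pics/side0.png

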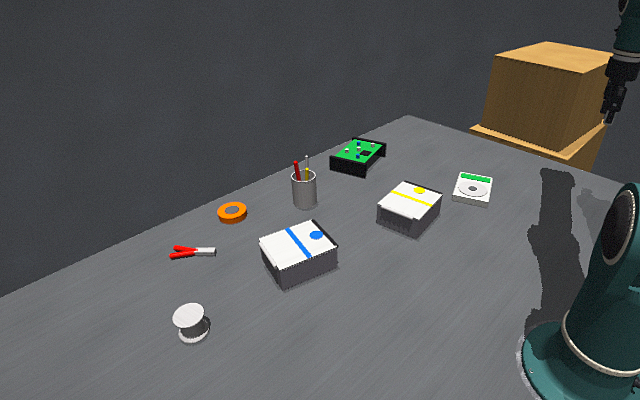

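The top view shows the yellow box near (377,233) with its dot at (392,231). The free edge is on the right (world -y), yawed slightly. The blue box is at (277,212), the pot at (331,152), the drive at (449,249) and the spool at (196,214). Next I'll measure the dot and the yaw.

```bash
cat > h.py <<'E'
import numpy as np,cv2
from bench import sensors,vision,finder
from scipy.spatial.transform import Rotation as R
def world(cal,uv,d):
    K=np.array(cal["camera_matrix"]);x=(uv-[K[0,2],K[1,2]])/[K[0,0],K[1,1]]
    y=x.copy()
    for _ in range(10): y=x/(1+cal["k1"]*(y**2).sum(1,keepdims=True))
    P=np.c_[y*d[:,None],d,np.ones(len(d))]
    return (P@np.linalg.inv(np.array(cal["view"])).T)[:,:3]
def cloud(c):
    cal=vision.get_calibration(c);im,d=vision.capture(c)
    v,u=np.nonzero(d>0);return im,np.c_[u,v],world(cal,np.c_[u,v].astype(float),d[v,u].astype(float)),im[v,u]
def rel(target,Rt=None):
    "shift in the tool's axes /400 and turn /30deg from the measured pose"
    o=sensors.get_obs();r=R.from_quat(o["tcp_rot"])
    s=r.inv().apply(np.array(target)-o["tcp_pos"])/400
    t=(r.inv()*Rt).as_rotvec()/np.radians(30) if Rt is not None else None
    return s.round(4),None if t is None else t.round(3)
E
python3 - <<'E'
from h import *
o=sensors.get_obs();print(R.from_quat(o["tcp_rot"]).as_matrix().round(3))
for c in("top","side"):
    im,uv,P,C=cloud(c)
    hsv=cv2.cvtColor(im,cv2.COLOR_RGB2HSV)[uv[:,1],uv[:,0]]
    near=(np.hypot(P[:,0]-495,P[:,1]+140)<140)&(P[:,2]>50)&(P[:,2]<80)
    ye=near&(hsv[:,0]>20)&(hsv[:,0]<35)&(hsv[:,1]>120)
    m=np.zeros(im.shape[:2],np.uint8);m[uv[ye,1],uv[ye,0]]=1
    n,l,st,ce=cv2.connectedComponentsWithStats(m)
    for i in range(1,n):
        k=ye&(l[uv[:,1],uv[:,0]]==i)
        if k.sum()>15:
            p=P[k];print(c,k.sum(),p.mean(0).round(1),cv2.minAreaRect(p[:,:2].astype(np.float32)))
    lid=near&(C.min(1)>150)|ye
    print(c,"lid",cv2.minAreaRect(P[lid][:,:2].astype(np.float32)),P[lid].mean(0).round(1))
E
```

```text
[[-0.95  -0.     0.311]
 [-0.311  0.    -0.95 ]
 [ 0.    -1.    -0.   ]]
top 128 [ 502.8 -157.4   65.9] ((501.84423828125, -157.4301300048828), (118.81802368164062, 11.599069595336914), 8.213281631469727)
top 75 [ 509.4 -205.5   67. ] ((508.77886962890625, -205.29251098632812), (29.701452255249023, 28.675273895263672), 73.27349853515625)
top lid ((500.5495910644531, -151.51174926757812), (119.77471160888672, 142.81661987304688), 7.940088748931885) [ 500.4 -151.    65.8]
side 58 [ 509.7 -203.7   64.7] ((510.0367431640625, -204.29446411132812), (28.35452651977539, 30.4309024810791), 7.643265724182129)
side 108 [ 502.1 -155.5   64.2] ((502.26220703125, -155.92160034179688), (118.69550323486328, 14.607388496398926), 8.917780876159668)
side lid ((501.99237060546875, -149.1201629638672), (120.43303680419922, 146.6031494140625), 8.69491195678711) [ 498.7 -145.    63.8]
```

```bash
python3 - <<'E'
from h import *
by=np.array([-.143,.99,0]);Rt=R.from_matrix(np.c_[[-.99,-.143,0],[0,0,-1],[.143,-.99,0]])
dot=np.array([509.6,-204.7,0])
print(rel(dot+[0,0,130],Rt))
E
```

```text
(array([-1.0513,  0.2956, -0.7419]), array([-0.   ,  0.331,  0.   ]))
```

```bash
python3 -m inch '[{"linear":[-0.9,0.15,-0.64],"dr":[0,0.331,0],"fingers":1},{"linear":[-0.9,0.15,-0.64],"dr":[0,0.331,0],"fingers":1},{"linear":[-0.9,0.15,-0.64],"dr":[0,0.331,0],"fingers":1},{"linear":[-0.9,0.15,-0.64],"dr":[0,0.331,0],"fingers":1},{"linear":[-0.9,0.15,-0.64],"dr":[0,0.331,0],"fingers":1},{"linear":[-0.9,0.15,-0.64],"dr":[0,0.331,0],"fingers":1},{"linear":[-0.9,0.15,-0.64],"dr":[0,0.331,0],"fingers":1},{"linear":[-0.9,0.15,-0.64],"dr":[0,0.331,0],"fingers":1},{"linear":[-0.9,0.15,-0.64],"dr":[0,0.331,0],"fingers":1},{"linear":[-0.9,0.15,-0.64],"dr":[0,0.331,0],"fingers":1},{"linear":[-0.9,0.15,-0.64],"dr":[0,0.331,0],"fingers":1},{"linear":[-0.9,0.15,-0.64],"dr":[0,0.331,0],"fingers":1},{"linear":[-0.9,0.15,-0.64],"dr":[0,0.331,0],"fingers":1},{"linear":[-0.9,0.15,-0.64],"dr":[0,0.331,0],"fingers":1},{"linear":[-0.9,0.15,-0.64],"dr":[0,0.331,0],"fingers":1},{"linear":[-0.9,0.15,-0.64],"dr":[0,0.331,0],"fingers":1}]' 60
cat >> h.py <<'E'
Rt=R.from_matrix(np.c_[[-.99,-.143,0],[0,0,-1],[.143,-.99,0]])
by=np.array([-.143,.99,0]);dot=np.array([509.6,-204.7,0]);hinge=dot+120*by
E
python3 - <<'E'
from h import *
print(rel(dot+[0,0,105],Rt))
im,uv,P,C=cloud("wrist");cv2.imwrite("pics/w1.png",im[:,:,::-1])
hsv=cv2.cvtColor(im,cv2.COLOR_RGB2HSV)[uv[:,1],uv[:,0]]
ye=(hsv[:,0]>20)&(hsv[:,0]<35)&(hsv[:,1]>120)
m=np.zeros(im.shape[:2],np.uint8);m[uv[ye,1],uv[ye,0]]=1
n,l,st,ce=cv2.connectedComponentsWithStats(m)
for i in range(1,n):
    k=ye&(l[uv[:,1],uv[:,0]]==i)
    if k.sum()>100: print(k.sum(),ce[i],P[k].mean(0).round(1),cv2.minAreaRect(P[k][:,:2].astype(np.float32)))
E
```

```text
t: 1.88
tcp_pos: [464.0, -263.9, 188.5]
tcp_rot: [0.05, -0.705, 0.706, -0.05]
force: [-0.2, -0.5, -0.0]
opening: 0.003
(array([-0.1337,  0.2085, -0.1308]), array([-0.001, -0.006,  0.   ]))
143 [193.11188811  62.59440559] [ 556.7 -150.2   65.1] ((556.9251708984375, -151.6442108154297), (17.494953155517578, 9.427220344543457), 44.473243713378906)
423 [266.71158392 135.81560284] [ 508.4 -211.8   65.5] ((508.3531799316406, -212.59410095214844), (12.3273286819458, 29.086456298828125), 85.17729949951172)
212 [204.00471698 194.25      ] [ 451.2 -161.9   65. ] ((453.58697509765625, -162.19859313964844), (21.346200942993164, 10.705636978149414), 8.549168586730957)
```

View pics/w1.png

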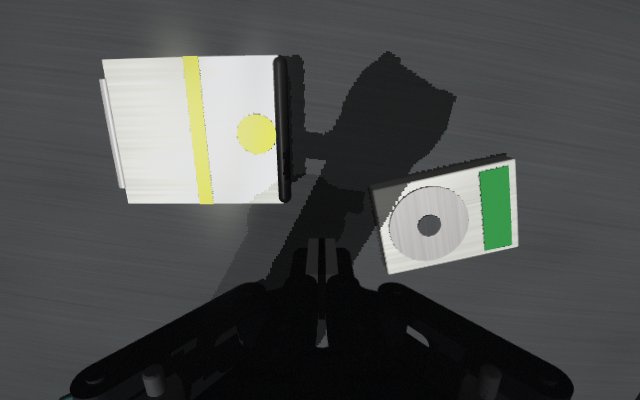

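The wrist view shows the dot at (256,134) and the black bead at column 282, both agreeing with the measurement. The drive is clear of the path.

```bash
python3 -m inch '[{"linear":[-0.133,0.1,-0.131],"dr":[0,0,0],"fingers":1},{"linear":[-0.133,0.2,-0.131],"dr":[0,0,0],"fingers":1},{"linear":[-0.133,0.2085,-0.131],"dr":[0,0,0],"fingers":1},{"linear":[-0.133,0.2085,-0.131],"dr":[0,0,0],"fingers":1},{"linear":[-0.133,0.2085,-0.131],"dr":[0,0,0],"fingers":1},{"linear":[-0.133,0.2085,-0.131],"dr":[0,0,0],"fingers":1},{"linear":[-0.133,0.2085,-0.131],"dr":[0,0,0],"fingers":1}]'
python3 - <<'E'
from h import *
print(rel(dot+[0,0,78],Rt))
E
```

```text
t: 2.52
tcp_pos: [510.3, -204.9, 106.5]
tcp_rot: [0.049, -0.705, 0.706, -0.051]
force: [1.0, -0.6, -0.1]
opening: 0.003
(array([ 0.0018,  0.0712, -0.0008]), array([-0.004, -0.005, -0.004]))
```

```bash
python3 -m inch '[{"linear":[0,0.02,0],"dr":[0,0,0],"fingers":1},{"linear":[0,0.04,0],"dr":[0,0,0],"fingers":1},{"linear":[0,0.05,0],"dr":[0,0,0],"fingers":1},{"linear":[0,0.06,0],"dr":[0,0,0],"fingers":1},{"linear":[0,0.065,0],"dr":[0,0,0],"fingers":1},{"linear":[0,0.07,0],"dr":[0,0,0],"fingers":1},{"linear":[0,0.07,0],"dr":[0,0,0],"fingers":1},{"linear":[0,0.07,0],"dr":[0,0,0],"fingers":1}]'
```

```text
t: 3.18
tcp_pos: [509.6, -203.3, 76.9]
tcp_rot: [0.051, -0.705, 0.705, -0.05]
force: [-2.5, -1.8, 4.4]
opening: -0.001
```

```bash
python3 -m inch '[{"linear":[0,0.005,0],"dr":[0,0,0],"fingers":1},{"linear":[0,0.007,0],"dr":[0,0,0],"fingers":1},{"linear":[0,0.007,0],"dr":[0,0,0],"fingers":1},{"linear":[0,0.007,0],"dr":[0,0,0],"fingers":1}]'
```

```text
t: 3.52
tcp_pos: [509.8, -203.2, 75.4]
tcp_rot: [0.051, -0.705, 0.706, -0.05]
force: [-4.9, -1.0, 14.8]
opening: 0.003
```

```bash
python3 -m inch '[{"linear":[0,-0.1,0],"dr":[0,0,0],"fingers":1},{"linear":[0,-0.15,0.08],"dr":[0,0,0],"fingers":1},{"linear":[0,-0.2,0.16],"dr":[0,0,0],"fingers":1},{"linear":[0,-0.25,0.2],"dr":[0,0,0],"fingers":1},{"linear":[0,-0.3,0.2],"dr":[0,0,0],"fingers":1},{"linear":[0,-0.32,0.2],"dr":[0,0,0],"fingers":1},{"linear":[0,-0.32,0.2],"dr":[0,0,0],"fingers":1},{"linear":[0,-0.32,0.2],"dr":[0,0,0],"fingers":1},{"linear":[0,-0.32,0.2],"dr":[0,0,0],"fingers":1},{"linear":[0,-0.32,0.2],"dr":[0,0,0],"fingers":1},{"linear":[0,-0.32,0.2],"dr":[0,0,0],"fingers":1},{"linear":[0,-0.32,0.2],"dr":[0,0,0],"fingers":1},{"linear":[0,-0.32,0.2],"dr":[0,0,0],"fingers":1},{"linear":[0,-0.32,0.2],"dr":[0,0,0],"fingers":1},{"linear":[0,-0.32,0.2],"dr":[0,0,0],"fingers":1},{"linear":[0,-0.32,0.2],"dr":[0,0,0],"fingers":1},{"linear":[0,-0.32,0.2],"dr":[0,0,0],"fingers":1},{"linear":[0,-0.32,0.2],"dr":[0,0,0],"fingers":1}]'
cat >> h.py <<'E'
def boxpts(c):
    im,uv,P,C=cloud(c);Q=P-np.r_[hinge[:2],0];b=Q@by;a=Q@[.99,.143,0]
    return im,uv,a,b,P[:,2],C
E
python3 - <<'E'
from h import *
print(rel(hinge-110*by+[0,0,204],Rt))
im,uv,a,b,z,C=boxpts("side");cv2.imwrite("pics/s2.png",cv2.resize(im[120:280,300:500,::-1],None,fx=3,fy=3))
k=(abs(a)<60)&(b>-75)&(b<60)&(z>80)&(z<230)
if k.any(): i=z[k].argmax();print(k.sum(),a[k].min(),a[k].max(),"top z",z[k].max(),"b at top",b[k][z[k]>z[k].max()-8].mean())
E
```

```text
t: 5.02
tcp_pos: [521.4, -282.0, 202.1]
tcp_rot: [0.051, -0.705, 0.705, -0.051]
force: [-0.7, -0.5, -0.2]
opening: 0.002
(array([ 0.0016, -0.0048, -0.2205]), array([-0., -0., -0.]))
2284 -59.994524669573956 59.71413839307388 top z 197.7641868714229 b at top -43.57328755483575
```

View pics/s2.png

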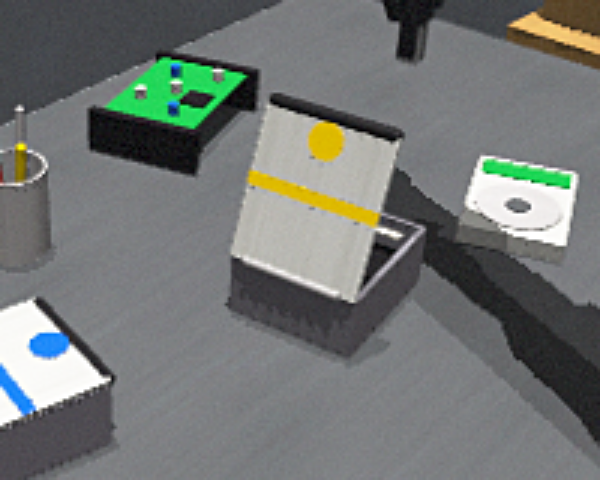

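The lid is ajar with its edge at z≈198 and b≈-44, and the fingers are clear. I'll push at about 12 mm below the edge.

```bash
python3 -m inch '[{"linear":[0,-0.01,-0.1],"dr":[0,0,0],"fingers":1},{"linear":[0,-0.01,-0.2],"dr":[0,0,0],"fingers":1},{"linear":[0,-0.01,-0.27],"dr":[0,0,0],"fingers":1},{"linear":[0,-0.01,-0.31],"dr":[0,0,0],"fingers":1},{"linear":[0,-0.01,-0.33],"dr":[0,0,0],"fingers":1},{"linear":[0,-0.01,-0.35],"dr":[0,0,0],"fingers":1},{"linear":[0,-0.012,-0.37],"dr":[0,0,0],"fingers":1},{"linear":[0,-0.014,-0.39],"dr":[0,0,0],"fingers":1},{"linear":[0,-0.016,-0.41],"dr":[0,0,0],"fingers":1},{"linear":[0,-0.018,-0.43],"dr":[0,0,0],"fingers":1},{"linear":[0,-0.02,-0.45],"dr":[0,0,0],"fingers":1},{"linear":[0,-0.02,-0.46],"dr":[0,0,0],"fingers":1},{"linear":[0,-0.02,-0.46],"dr":[0,0,0],"fingers":1},{"linear":[0,-0.02,-0.46],"dr":[0,0,0],"fingers":1}]'
python3 - <<'E'
from h import *
o=sensors.get_obs();print("tcp b",(o["tcp_pos"]-hinge)@by)
im,uv,a,b,z,C=boxpts("side");cv2.imwrite("pics/s3.png",cv2.resize(im[120:280,300:500,::-1],None,fx=3,fy=3))
k=(abs(a)<60)&(b>-10)&(b<70)&(z>70)&(z<215)
p=np.polyfit(z[k],b[k],1);print(k.sum(),"angle",np.pi/2+np.arctan(p[0]))
E
```

```text
t: 6.23
tcp_pos: [495.1, -99.8, 210.1]
tcp_rot: [0.051, -0.705, 0.705, -0.051]
force: [-0.1, -0.8, 0.4]
opening: -0.0
tcp b -14.145592464198321
2213 angle 1.5890658793212673
```

View pics/s3.png

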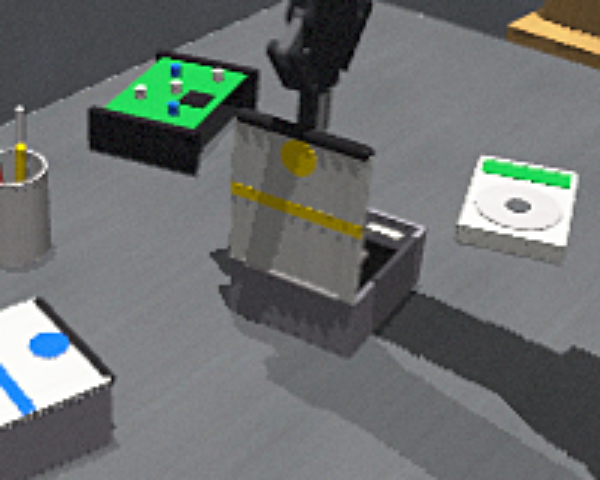

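It's working: the lid is upright at about 1.59 rad and the fingers are behind the bead. I'll push about 42 mm more, then back off.

```bash
python3 -m inch '[{"linear":[0,0,-0.02],"dr":[0,0,0],"fingers":1},{"linear":[0,0,-0.04],"dr":[0,0,0],"fingers":1},{"linear":[0,0.003,-0.06],"dr":[0,0,0],"fingers":1},{"linear":[0,0.006,-0.08],"dr":[0,0,0],"fingers":1},{"linear":[0,0.01,-0.095],"dr":[0,0,0],"fingers":1},{"linear":[0,0.01,-0.105],"dr":[0,0,0],"fingers":1},{"linear":[0,0.01,-0.105],"dr":[0,0,0],"fingers":1},{"linear":[0,0.01,-0.105],"dr":[0,0,0],"fingers":1},{"linear":[0,0.01,-0.105],"dr":[0,0,0],"fingers":1}]'
python3 -m inch '[{"linear":[0,0,0.05],"dr":[0,0,0],"fingers":1},{"linear":[0,0,0.1],"dr":[0,0,0],"fingers":1},{"linear":[0,0,0.2],"dr":[0,0,0],"fingers":1},{"linear":[0,0,0.3],"dr":[0,0,0],"fingers":1},{"linear":[0,0,0.3],"dr":[0,0,0],"fingers":1},{"linear":[0,0,0.3],"dr":[0,0,0],"fingers":1}]'
python3 - <<'E'
from h import *
im,uv,a,b,z,C=boxpts("side")
k=(abs(a)<60)&(b>-10)&(b<90)&(z>70)&(z<215)
p=np.polyfit(z[k],b[k],1);print(k.sum(),"angle",np.pi/2+np.arctan(p[0]))
for c in("wrist","side","top"):
    im,uv,a,b,z,C=boxpts(c);print(c,finder.spot_in(c,"yellow_press")[:2])
    if c=="wrist":cv2.imwrite("pics/w4.png",im[:,:,::-1])
    hsv=cv2.cvtColor(im,cv2.COLOR_RGB2HSV)[uv[:,1],uv[:,0]]
    inn=(abs(a)<40)&(b<-20)&(b>-125)&(z>28)&(z<62)
    g=inn&(hsv[:,0]>40)&(hsv[:,0]<85)&(hsv[:,1]>90); w=inn&(C.min(1)>140)&(abs(a)<16)&(b>-115)
    for n,k in(("green",g),("white",w)):
        if k.sum()>4:print(c,n,k.sum(),"a",a[k].mean(),np.ptp(a[k]),"b",b[k].mean(),b[k].min(),b[k].max(),"z",z[k].mean())
print("target hinge-94by",hinge-94*by,rel(hinge-94*by+[0,0,110],Rt))
E
```

```text
t: 7.03
tcp_pos: [489.2, -58.1, 206.4]
tcp_rot: [-0.051, 0.705, -0.705, 0.051]
force: [-2.2, 0.4, 4.8]
opening: 0.002
t: 7.53
tcp_pos: [505.7, -180.3, 205.4]
tcp_rot: [0.049, -0.705, 0.706, -0.048]
force: [0.4, 0.8, 0.2]
opening: 0.0
2193 angle 1.5794699350660368
wrist [{'centre': [500.9, -156.6, 44.3], 'p': 0.77}]
wrist green 1820 a 0.477434582208809 38.49516179510469 b -68.05218486218659 -99.36145920423368 -36.74274552381297 z 46.18503841516298
wrist white 530 a 4.164986951279992 31.738347879346954 b -70.59693179093604 -106.99225701964737 -29.06353680874752 z 37.539648738526
side []
top []
top green 49 a 1.8848770300588693 27.465482570881022 b -49.85678671627083 -81.25728840204339 -38.02817942636688 z 42.74703524746713
top white 26 a 2.1688524298391565 31.881246895508376 b -43.19554076095033 -83.77825008861356 -32.63673227224735 z 36.081913335932306
target hinge-94by [ 505.882 -178.96     0.   ] (array([0.0023, 0.2403, 0.0072]), array([ 0.   ,  0.004, -0.   ]))
```

View pics/w4.png

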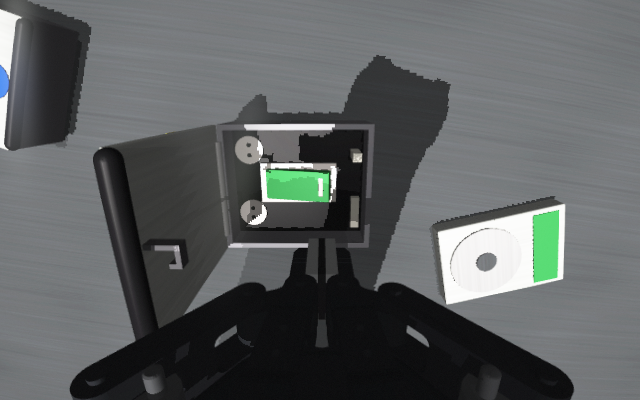

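The lid looks leaned back, with its bead at columns 95-150, and the rocker is at (297,185) with the white bar at (320,187). My angle fit disagrees, so I'll check it by height bins.

```bash
python3 - <<'E'
from h import *
for c in("side","wrist","top"):
    im,uv,a,b,z,C=boxpts(c)
    k=(abs(a)<58)&(b>-30)&(b<110)
    for lo in range(70,220,20):
        s=k&(z>lo)&(z<lo+20)
        if s.sum()>8: print(c,lo+10,s.sum(),np.percentile(b[s],[5,50,95]).round(1),end=" | ")
    print()
    if c=="wrist":
        s=(uv[:,0]>316)&(uv[:,0]<325)&(uv[:,1]>178)&(uv[:,1]<196)&(C.min(1)>170)
        print("bar",s.sum(),np.median(a[s]),np.median(b[s]),np.median(z[s]))
E
```

```text
side 80 272 [4.6 6.4 8.6] | side 100 288 [4.7 6.7 8.7] | side 120 293 [4.8 6.9 9.2] | side 140 313 [5.1 7.1 9.3] | side 160 327 [5.  7.2 9.7] | side 180 328 [5.3 7.5 9.6] | side 200 313 [ 3.2  7.9 10.8] | 
wrist 80 1003 [1.  1.7 2.5] | wrist 100 1380 [1.3 1.8 2.3] | wrist 120 1720 [1.6 2.2 2.7] | wrist 140 2043 [1.8 2.4 3. ] | wrist 160 2601 [1.9 2.5 3.2] | wrist 180 4239 [-15.9   2.6   3.4] | wrist 200 5268 [-2.3  0.6  6.7] | 
bar 77 0.7360175256599382 -90.94538531769099 51.82468983759668
top 80 11 [5.1 5.4 5.6] | top 100 15 [5.3 5.4 5.7] | top 140 19 [5.7 5.9 6.4] | top 180 9 [-18.  -15.    1.6] | top 200 159 [-2.9  2.6  7.9] |
```

The lid is really only at about 1.58 rad: it either got dragged back or the fingers rode over it. I'll push again with the fingers a bit higher, and look before retracting.

```bash
python3 -m inch '[{"linear":[0,-0.018,-0.06],"dr":[0,0,0],"fingers":1},{"linear":[0,-0.018,-0.12],"dr":[0,0,0],"fingers":1},{"linear":[0,-0.018,-0.16],"dr":[0,0,0],"fingers":1},{"linear":[0,-0.018,-0.18],"dr":[0,0,0],"fingers":1},{"linear":[0,-0.018,-0.2],"dr":[0,0,0],"fingers":1},{"linear":[0,-0.018,-0.22],"dr":[0,0,0],"fingers":1},{"linear":[0,-0.018,-0.235],"dr":[0,0,0],"fingers":1},{"linear":[0,-0.018,-0.25],"dr":[0,0,0],"fingers":1},{"linear":[0,-0.018,-0.25],"dr":[0,0,0],"fingers":1},{"linear":[0,-0.018,-0.25],"dr":[0,0,0],"fingers":1}]'
cat >> h.py <<'E'
def lid(c="side"):
    im,uv,a,b,z,C=boxpts(c)
    for zc in(100,140,180):
        s=(abs(a)<58)&(a<(-15 if zc>170 else 60))&(b>-30)&(b<110)&(abs(z-zc)<10)
        if s.sum(): print(c,zc,s.sum(),np.percentile(b[s],[5,50,95]).round(1),end=" | ")
    o=sensors.get_obs();print("tcp b",((o["tcp_pos"]-hinge)@by).round(1));return im
E
python3 - <<'E'
from h import *
im=lid();cv2.imwrite("pics/s5.png",cv2.resize(im[120:280,300:500,::-1],None,fx=3,fy=3))
E
```

```text
t: 8.87
tcp_pos: [492.0, -78.2, 213.2]
tcp_rot: [0.051, -0.705, 0.705, -0.051]
force: [0.2, 0.5, 0.5]
opening: 0.002
side 100 261 [11.  13.2 15.6] | side 140 284 [17.6 19.8 22.2] | side 180 120 [24.1 26.4 29.2] | tcp b 7.4
```

View pics/s5.png

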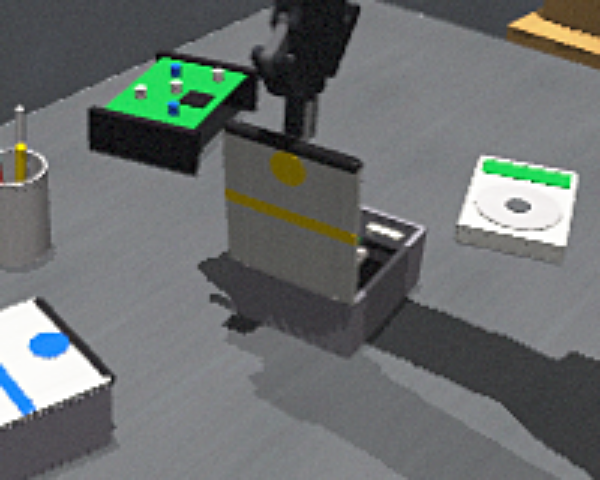

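The lid is now at about 1.73 rad with little force. I'll push 14 mm more, then raise the tool slightly while withdrawing slowly.

```bash
python3 -m inch '[{"linear":[0,0,-0.015],"dr":[0,0,0],"fingers":1},{"linear":[0,0.004,-0.03],"dr":[0,0,0],"fingers":1},{"linear":[0,0.004,-0.036],"dr":[0,0,0],"fingers":1},{"linear":[0,0.004,-0.036],"dr":[0,0,0],"fingers":1},{"linear":[0,0.004,-0.036],"dr":[0,0,0],"fingers":1},{"linear":[0,0,-0.02],"dr":[0,0,0],"fingers":1},{"linear":[0,-0.01,0],"dr":[0,0,0],"fingers":1},{"linear":[0,-0.03,0.03],"dr":[0,0,0],"fingers":1},{"linear":[0,-0.03,0.06],"dr":[0,0,0],"fingers":1},{"linear":[0,-0.03,0.1],"dr":[0,0,0],"fingers":1},{"linear":[0,-0.03,0.1],"dr":[0,0,0],"fingers":1},{"linear":[0,-0.03,0.1],"dr":[0,0,0],"fingers":1}]'
python3 -c "
from h import *
lid();print(rel(hinge-94*by+[0,0,85],Rt))"
```

```text
t: 9.92
tcp_pos: [497.5, -119.1, 225.1]
tcp_rot: [0.05, -0.705, 0.705, -0.05]
force: [-0.4, 0.1, 0.2]
opening: -0.005
side 100 238 [14.2 17.4 20.3] | side 140 263 [24.9 27.6 30.6] | side 180 110 [35.1 38.1 41.3] | tcp b -32.5
(array([0.0007, 0.3501, 0.1539]), array([ 0.001, -0.002,  0.001]))
```

The lid holds at about 1.83 rad with nothing touching it. Now the rocker.

```bash
python3 -m inch '[{"linear":[0,0,0.08],"dr":[0,0,0],"fingers":1},{"linear":[0,0.05,0.154],"dr":[0,0,0],"fingers":1},{"linear":[0,0.15,0.154],"dr":[0,0,0],"fingers":1},{"linear":[0,0.25,0.154],"dr":[0,0,0],"fingers":1},{"linear":[0,0.33,0.154],"dr":[0,0,0],"fingers":1},{"linear":[0,0.36,0.154],"dr":[0,0,0],"fingers":1},{"linear":[0,0.36,0.154],"dr":[0,0,0],"fingers":1},{"linear":[0,0.36,0.154],"dr":[0,0,0],"fingers":1},{"linear":[0,0.36,0.154],"dr":[0,0,0],"fingers":1}]'
python3 -c "
from h import *
print(rel(hinge-94*by+[0,0,59],Rt))"
```

```text
t: 10.72
tcp_pos: [508.1, -178.7, 83.2]
tcp_rot: [0.05, -0.705, 0.706, -0.052]
force: [0.5, -0.4, -0.0]
opening: 0.001
(array([ 0.0058,  0.0605, -0.0001]), array([-0.003,  0.001, -0.006]))
```

```bash
python3 -m inch '[{"linear":[0.005,0.02,0],"dr":[0,0,0],"fingers":1},{"linear":[0.005,0.035,0],"dr":[0,0,0],"fingers":1},{"linear":[0.005,0.045,0],"dr":[0,0,0],"fingers":1},{"linear":[0.005,0.055,0],"dr":[0,0,0],"fingers":1},{"linear":[0.005,0.06,0],"dr":[0,0,0],"fingers":1},{"linear":[0.005,0.062,0],"dr":[0,0,0],"fingers":1},{"linear":[0.005,0.062,0],"dr":[0,0,0],"fingers":1},{"linear":[0.005,0.062,0],"dr":[0,0,0],"fingers":1}]'
```

```text
t: 11.38
tcp_pos: [505.7, -180.4, 58.9]
tcp_rot: [0.05, -0.704, 0.706, -0.051]
force: [-4.8, -2.6, 21.3]
opening: -0.0
```

The force of 21 N at tip z≈42 means the rocker is on its stop. I'll back off and check.

```bash
python3 -m inch '[{"linear":[0,-0.05,0],"dr":[0,0,0],"fingers":1},{"linear":[0,-0.15,0],"dr":[0,0,0],"fingers":1},{"linear":[0,-0.25,0.05],"dr":[0,0,0],"fingers":1},{"linear":[0,-0.35,0.1],"dr":[0,0,0],"fingers":1},{"linear":[0,-0.4,0.15],"dr":[0,0,0],"fingers":1},{"linear":[0,-0.4,0.15],"dr":[0,0,0],"fingers":1},{"linear":[0,-0.4,0.15],"dr":[0,0,0],"fingers":1},{"linear":[0,-0.4,0.15],"dr":[0,0,0],"fingers":1},{"linear":[0,-0.4,0.15],"dr":[0,0,0],"fingers":1}]'
python3 - <<'E'
from h import *
lid()
im,uv,a,b,z,C=boxpts("wrist");cv2.imwrite("pics/w6.png",im[:,:,::-1])
hsv=cv2.cvtColor(im,cv2.COLOR_RGB2HSV)[uv[:,1],uv[:,0]]
g=(abs(a)<13)&(b<-30)&(b>-105)&(z>28)&(z<62)&(hsv[:,0]>40)&(hsv[:,0]<85)&(hsv[:,1]>90)
p=np.polyfit(b[g],z[g],1);print(g.sum(),"slope",p[0],np.percentile(z[g],[2,98]))
vision.capture("top")
for n in("spool","drive","pot","blue_box"):print(n,[np.round(r["centre"]).tolist() for r in finder.spot_in("top",n)[:1]])
im,uv,a,b,z,C=cloud("top")[0:1]+boxpts("top")[1:]
E
```

```text
t: 12.13
tcp_pos: [512.1, -236.7, 214.6]
tcp_rot: [-0.052, 0.706, -0.704, 0.05]
force: [0.9, -0.1, -0.7]
opening: 0.003
side 100 231 [14.5 17.2 20.5] | side 140 263 [24.8 27.6 30.4] | side 180 109 [35.1 38.6 41.1] | tcp b -152.2
1525 slope 0.22478587277784676 [39.24544476 53.06142098]
spool []
drive [[437.0, -452.0, 23.0]]
pot [[771.0, -9.0, 45.0]]
blue_box [[574.0, 167.0, 67.0]]
```

View pics/w6.png

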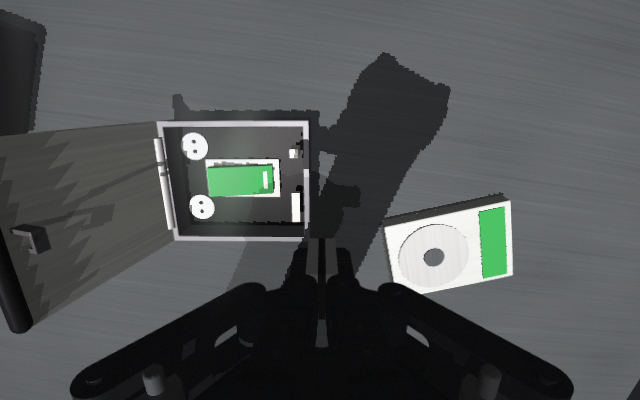

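The lid leans back at about 1.83 rad. The rocker slope is +0.225, tipped down at the free-edge end, which matches fully on. The network puts the drive 52 mm off, which I suspect is the arm hiding part of it, and it missed the spool, so I'll check both directly.

```bash
python3 - <<'E'
from h import *
im,uv,P,C=cloud("wrist")
s=(P[:,2]>14)&(P[:,2]<32)&(C.min(1)>60)&(P[:,0]>330)&(P[:,0]<560)&(P[:,1]<-290)&(P[:,1]>-530)
print("drive wrist",s.sum(),cv2.minAreaRect(P[s][:,:2].astype(np.float32)))
A=cv2.imread("pics/side0.png")[:,:,::-1];B,_=vision.capture("side")
for n,(u0,u1,v0,v1) in dict(drive=(445,502,165,210),spool=(165,215,298,348),pot=(285,322,150,212),blue=(255,342,215,290)).items():
    print(n,"side diff",np.abs(A[v0:v1,u0:u1].astype(int)-B[v0:v1,u0:u1]).mean().round(2))
for c in("side","top"):
    vision.capture(c);print(c,[(n,[(np.round(r["centre"]).tolist(),round(r["p"],2)) for r in finder.spot_in(c,n)[:1]]) for n in("drive","spool")])
c=cv2.imread("pics/top0.png")[:,:,::-1];I,uv,P,C=cloud("top")
for x,y in((438,-400),):
    s=(np.hypot(P[:,0]-x,P[:,1]-y)<110)&(P[:,2]>14)&(P[:,2]<32)&(C.min(1)>60);print("drive top",s.sum(),cv2.minAreaRect(P[s][:,:2].astype(np.float32)))
E
```

```text
drive wrist 8941 ((443.060791015625, -400.75189208984375), (102.00492858886719, 148.03993225097656), 21.058349609375)
drive side diff 10.76
spool side diff 7.64
pot side diff 6.88
blue side diff 6.15
side [('drive', [([744.0, 3.0, 64.0], 0.74)]), ('spool', [([565.0, 448.0, 56.0], 0.61)])]
top [('drive', []), ('spool', [([574.0, 440.0, 46.0], 0.89)])]
drive top 209 ((448.6427001953125, -460.922607421875), (61.920860290527344, 124.63001251220703), 72.92560577392578)
```

```bash
python3 -c "
from bench import workorder;print(workorder.job_done())"
```

```text
the job is handed in; nothing more can be done
None
```

The yellow box is switched on with its lid wide open, and the job was handed in just after 12 s of the 54 s allowed. No verdict was reported.

**What I did:**
- **Catch:** I pressed the dot with closed fingertips down to the hard stop (14.8 N), then backed off. The lid sprang ajar, with its edge about 198 mm above the bench and nothing touching it.
- **Lid:** The first push past upright didn't hold. After I withdrew, the lid measured only about 1.58 rad, probably dragged back by the fingers. A second push with the fingers slightly higher left it at about 1.83 rad.
- **Rocker:** I pressed the raised end until it stopped (21 N, fingertips about 42 mm above the bench).

**Last checks, with the arm clear:**
- **Lid:** It was still at about 1.83 rad.
- **Rocker:** It slopes 0.22 down at the free-edge end, which fits fully on.
- **Blue box:** It read the same position and height as at the start, so it looks shut.
- **Spool and pot:** Both were within about 3 mm of where they started.

**Checks that disagreed:**
- **Drive:** The network put it about 50 mm off in the top view and somewhere else entirely in the side view; the arm hid part of it in the top view. The wrist camera's depth shows the whole drive about 5 mm from its first position, so I take it as unmoved.
- **Spool:** The network missed it once and found it on the repeat.

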